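Pull-test three spring clips and reject the slack one

TASK

One of the three spring clips in the rack has gone slack and grips less than half as hard as the other two. Draw each brass gauge about 10 mm forward to feel how hard its clip holds it, but leave the gauges of the good clips still firmly gripped in their jaws. Draw the slack clip's gauge right out, leave it standing on the board, and gently set that clip flat and upright in the black tray, leaving the good clips in their bays, forcing nothing and not disturbing the other things.

Things in the scene. Friction and masses are not known exactly. Their poses are not given: they have to be found in the camera images.
- rack: Fixed wooden board 245 (x) x 256 (y) x 10 mm, aluminium fittings. Origin on its underside (z = 0), under the middle of the row of three bays; board top 10 mm up, from x = -180 to +65 mm. Bays at x = 0, y = -80, 0, +80 mm; gauges are drawn out along its -x. Clips lift straight up out.
- bay (a point): Point on the board's top in the middle of the middle bay, axes as the rack. Each bay: two posts 26 mm high in front (x = -46 to -36 mm, 14 mm slot between for the blade, 46 mm over both) that hold the clip back as its gauge is pulled; side guides and rear lip only 6 mm high, 4 mm play each side of the clip.
- tray: Fixed open black plastic tray, 150 x 140 mm (x, y) outside, 25 mm high, walls and floor 4 mm. Origin at the centre of its underside, z up.
- clip_1: Loose spring clip, 0.16 kg, one of three alike: folded steel channel 70 (x) x 40 (y) x 26 mm high, open at top and ends, a fixed and a sprung jaw inside, a thumb lever out 9 mm past the rear (+x) end. Side walls rigid: gripped across its width the spring is not worked. Origin at the centre of its underside; front (-x) towards the rack's -x.
- clip_2: Spring clip alike in looks, size and origin to clip_1. Which clip sits in which bay varies. Drawing a gauge from a slack clip takes about 2 to 4 N, from a good one 5 to 10 N, steady while the blade slides; friction varies from day to day but is alike for all three, so compare them.
- clip_3: Spring clip alike in looks, size and origin to clip_1.
- gauge_1: Loose brass pull gauge, 0.15 kg, one of three alike: foot 46 x 40 x 6 mm standing on the board, finger block 20 (x) x 16 (y) mm, top 40 mm above the underside; from it a steel blade 5 mm thick, 11 to 23 mm above the underside, points to +x, tip 85 mm from the origin. Origin on the underside below the block's middle.
- gauge_2: Pull gauge alike to gauge_1. Each starts about 85 mm in front (-x) of a clip's middle, blade in its jaws. The jaws still grip fully after 17 mm of pull and let go by 26 mm; the tip is clear of the clip after 39 mm, and there is board for 65 mm.
- gauge_3: Pull gauge alike to gauge_1; any gauge may be in any clip.
- burr_stand: Bystander: round stepped black stand of small steel burrs, 110 mm across, 75 mm high. Origin at the centre of its underside.
- jar: Bystander: glass jar with aluminium cap, 54 mm across, 60 mm high. Origin at the centre of its underside.
- file_brush: Bystander: a bench brush about 170 mm long lying on the table beyond the rack. Origin at the centre of its underside.
Things that resemble listed ones, but are neither listed nor needed, are in the scene too. What is shaped like the clip_2 but purple is not meant. What is shaped like the gauge_1 but pink is not meant.

How it is judged:
On the way, in this order (a step that is already met when the one before it is completed fails the run):
1. every gauge has been drawn forward by more than 3 mm (distance of each of gauge_1, gauge_2, gauge_3 from where it was at the start of the episode above 0.003 m), for 0.1 s.
2. a clip has been lifted clear of its bay (z of any of clip_1, clip_2, clip_3 in the frame of rack above 0.04 m), for 0.1 s.
At the end, for the whole second after the job is handed in: One clip stands upright (0.12 rad) and flat on the tray floor, at rest; each of the other two is within 15 mm of its start, upright, and still presses on a gauge with over 12 N in all, as only a good clip does; all gauges stand upright (0.15 rad) on the rack board ((((x of clip_1 in the frame of tray between -0.06 and 0.06 m and y of clip_1 in the frame of tray between -0.06 and 0.06 m and z of clip_1 in the frame of tray below 0.01 m and angle between clip_1's own z axis and vertical below 0.12 rad and linear speed of clip_1 below 0.02 m/s) and (distance of clip_2 from where it was at the start of the episode below 0.015 m and angle between clip_2's own z axis and vertical below 0.1 rad and contact force between any of gauge_1, gauge_2, gauge_3 and clip_2 above 12 N) and (distance of clip_3 from where it was at the start of the episode below 0.015 m and angle between clip_3's own z axis and vertical below 0.1 rad and contact force between any of gauge_1, gauge_2, gauge_3 and clip_3 above 12 N)) or ((x of clip_2 in the frame of tray between -0.06 and 0.06 m and y of clip_2 in the frame of tray between -0.06 and 0.06 m and z of clip_2 in the frame of tray below 0.01 m and angle between clip_2's own z axis and vertical below 0.12 rad and linear speed of clip_2 below 0.02 m/s) and (distance of clip_1 from where it was at the start of the episode below 0.015 m and angle between clip_1's own z axis and vertical below 0.1 rad and contact force between any of gauge_1, gauge_2, gauge_3 and clip_1 above 12 N) and (distance of clip_3 from where it was at the start of the episode below 0.015 m and angle between clip_3's own z axis and vertical below 0.1 rad and contact force between any of gauge_1, gauge_2, gauge_3 and clip_3 above 12 N)) or ((x of clip_3 in the frame of tray between -0.06 and 0.06 m and y of clip_3 in the frame of tray between -0.06 and 0.06 m and z of clip_3 in the frame of tray below 0.01 m and angle between clip_3's own z axis and vertical below 0.12 rad and linear speed of clip_3 below 0.02 m/s) and (distance of clip_1 from where it was at the start of the episode below 0.015 m and angle between clip_1's own z axis and vertical below 0.1 rad and contact force between any of gauge_1, gauge_2, gauge_3 and clip_1 above 12 N) and (distance of clip_2 from where it was at the start of the episode below 0.015 m and angle between clip_2's own z axis and vertical below 0.1 rad and contact force between any of gauge_1, gauge_2, gauge_3 and clip_2 above 12 N))) and x of each of gauge_1, gauge_2, gauge_3 in the frame of rack above -0.18 m and z of gauge_1 in the frame of rack between 0.006 and 0.016 m and angle between each of gauge_1, gauge_2, gauge_3's own z axis and vertical below 0.15 rad and z of gauge_2 in the frame of rack between 0.006 and 0.016 m and z of gauge_3 in the frame of rack between 0.006 and 0.016 m); the robot touches nothing.
It fails at once if a clip is forced against the rack with more than 22 N (contact force between any of clip_1, clip_2, clip_3 and rack above 22 N).
It fails at once if the fingers press on the rack with more than 22 N (contact force between the fingers and rack above 22 N).
It fails at once if a clip is dropped or pressed into the tray (more than 22 N) (contact force between any of clip_1, clip_2, clip_3 and tray above 22 N).
It fails at once if a bystander (burr stand, jar or brush) is moved more than 20 mm (distance of any of burr_stand, jar, file_brush from where it was at the start of the episode above 0.02 m).
It also fails if it takes over 72 s, if anything falls off the work surface, if the arm or the gripper's body presses on something with over 40 N, if the wrist force passes 120 N, or if a joint passes its speed limit or range.

ROBOT

A 7-joint arm with a two-finger parallel gripper is mounted at the origin on the work surface. World frame = base frame: x ahead of the robot, y to its left, z up, the work surface at z = 0. Lengths are in m, angles in rad, forces in N, time in s.
With the tool pointing down it reaches from about 0.35 to 0.9 m from the base axis. Payload 19.9 kg.
Tool frame: the origin (TCP) lies between the finger pads; the fingertips stand 17 mm ahead of it and the grasp point (between the pads) lies 2 mm behind it; z points along the fingers, y is the line along which they close (so a half turn about z gives the same grasp; the last joint's range is limited). The gripper opens to 94 mm and grips with 3 to 60 N. Pads are 16 mm wide; open, the fingers measure 119 mm over their backs; the gripper's body (75 mm by 177 mm) begins 78 mm behind the grasp point.
Start: joints at [1.06, 0.417, -0.01, 1.614, 0.005, 1.111, -0.053], TCP at [0.282, -0.558, 0.189] pointing down, gripper open.
Joint ranges: [-2.81, 2.81], [-0.39, 2.02], [-1.27, 1.25], [0.06, 2.57], [-1.19, 4.33], [0.19, 2], [-2.82, 2.82]. Speed limits (rad/s): [1.89, 1.89, 2.39, 2.39, 3.01, 3.01, 3.01].

INTERFACE

Orientations are given as a rotation vector (axis times angle).
In Python, from workcell import * gives the robot as it stands.
- The arm moves only by the tool servo_tool, never from a script. Its argument "increments" is a list of rows, each an object of numbers: "claw": the finger opening in m, from 0 to 0.094; "x", "y", "z": the shift along the tool's x, y, z in m; "rx", "ry", "rz": the turn, a rotation vector about the tool's x, y, z in degrees. In form: [{"claw": .., "x": .., "y": .., "z": .., "rx": .., "ry": .., "rz": ..}, ...]. A call has exactly 8 rows; each row is the pose to reach, as a shift and turn from the pose commanded when the call began, along the tool's axes at that moment; what a row does not reach only later rows make up. A row lasts 1/12 s, in which the tool goes at most 41.7 mm and 7.16 degrees, less where a joint would pass 70% of its speed; a pose out of reach is approached as far as the arm can. A call with a gripper value outside its range is refused whole. The fingers move at their own pace and stop on an object; the grip force is fixed at half the most. Time passes only in rows, so rows that repeat a pose let the fingers close, or fill a call up. It gives the time, the measured TCP pose, the force, the opening and the grip force at its end, in the units of the state.
- state(): the state, without advancing time (a new reading comes with each control period).
- capture(name): name is "scene" or "top" or "wrist"; returns the picture (400x640x3 uint8, blue, green, red); there is no depth.
- camera_info(name): a dict with "fov_y" (degrees; the focal length in pixels is half the picture's height over the tangent of half this angle, whatever the lens; pixels are square), "cx", "cy" (the principal point, pixels), "R" (3x3) and "t" (3): a world point X has camera coordinates R X + t; the wrist camera has in their place "mount" (4x4, takes a point from camera to tool coordinates, whose origin is the TCP and whose axes are the flange's). Camera axes: x right, y down, z forward; pixel columns grow to the right and rows downward; lengths in m; the calibration is good to about 2 mm. A picture is of the moment at which its call begins: read the wrist's pose just before it. camera_info takes no time and is no camera call.
- close_job(): hands the job in; it is judged then, once.
Trained networks look in the newest picture that a camera, given by its name, has taken for a name from the list of things; names that differ only in an ending like _2 or _b are one class to them, and where a whole thing is asked for, a point or a joint stands for the part that bears it (a point fixed in the world has none). Each returns a list of dicts, best first, with "confidence" (0 to 1); they miss things now and then, are a little off and sometimes report something else, mostly with a low value. They report only what shows in the picture. A call takes as long as a camera call. They do not tell look-alikes from the thing itself.
- trace(query, camera): "region" (400x640 bool, what is visible of it) and "point" ([column, row] in pixels, amid what is visible of it).
The state is a dict: "time": time; "joint_pos": joint angles; "joint_velocities": joint speeds; "tau": joint torques, N m; "tool_pos": TCP position; "orientation": TCP orientation; "contact_force": force on the tool from outside, world axes, zero at the start; "torque": the same for the moment, N m; "finger_gap": finger opening in m; "grip_force": force on a finger pad.
Only numpy, scipy, OpenCV 4.12 (cv2) and the standard library are available. Lean on these libraries where they do the work, as an engineer would, in place of code of your own. Each camera call takes 0.05 s, during which the arm holds its last target. There are 200 camera calls.

## Working session

There is one attempt and no reset: what is moved stays moved. The work goes in short steps, Python scripts to look and compute and a tool call to move; the robot and the scene stay as the last step left them, time stands still between calls to the robot, and variables do not carry over. Pictures are saved under pics/ and viewed, at most 13 in all, crops included, and the job is handed in when it is done.

Besides the shell and the picture viewer there is one more tool, called after ">>>" by a JSON object that holds its "op" and its "data". servo_tool: Moves the arm, as the interface text tells. Its arguments: {"type":"object","properties":{"increments":{"type":"array"}},"required":["increments"]}

```bash
mkdir -p pics; ls; cat > h.py <<'E'
from workcell import *
import numpy as np, cv2
from scipy.spatial.transform import Rotation as Ro
def ray(cam,uv,s=None):
    c=camera_info(cam); f=200/np.tan(np.radians(c["fov_y"])/2)
    d=np.array([(uv[0]-c["cx"])/f,(uv[1]-c["cy"])/f,1.])
    if cam=="wrist":
        M=np.array(c["mount"]); s=s or state(); R=Ro.from_rotvec(s["orientation"]).as_matrix()
        return R@M[:3,3]+s["tool_pos"], R@M[:3,:3]@d
    R=np.array(c["R"]); return -R.T@np.array(c["t"]), R.T@d
def at(cam,uv,z,s=None):
    o,d=ray(cam,uv,s); return o+d*(z-o[2])/d[2]
def proj(cam,X):
    c=camera_info(cam); f=200/np.tan(np.radians(c["fov_y"])/2)
    p=np.array(c["R"])@X+c["t"]; return p[:2]/p[2]*f+[c["cx"],c["cy"]]
E
python3 - <<'E'
from h import *
for n in("scene","top"):
    im=capture(n); cv2.imwrite(f"pics/{n}0.png",im)
    for q in("rack","tray","clip_1","gauge_1","burr_stand","jar","file_brush"):
        for r in trace(q,n): print(n,q,round(r["confidence"],2),np.round(r["point"]),r["region"].sum(),np.round(at(n,r["point"],0.03),3))
print(state()); print({k:camera_info("wrist")[k] for k in camera_info("wrist")})
E
```

```text
pics
scene rack 0.81 [278. 211.] 4762 [ 0.539 -0.21   0.03 ]
scene tray 0.93 [366. 142.] 1794 [0.577 0.174 0.03 ]
scene clip_1 0.97 [314. 208.] 662 [ 0.602 -0.161  0.03 ]
scene clip_1 0.97 [325. 193.] 521 [ 0.596 -0.098  0.03 ]
scene clip_1 0.85 [349. 287.] 1047 [ 0.775 -0.33   0.03 ]
scene clip_1 0.7 [276. 196.] 332 [ 0.504 -0.166  0.03 ]
scene clip_1 0.68 [292. 226.] 675 [ 0.594 -0.237  0.03 ]
scene clip_1 0.58 [241. 280.] 829 [ 0.597 -0.418  0.03 ]
scene gauge_1 0.96 [259. 216.] 364 [ 0.513 -0.247  0.03 ]
scene gauge_1 0.73 [278. 200.] 337 [ 0.517 -0.177  0.03 ]
scene gauge_1 0.59 [271. 146.] 261 [0.363 0.02  0.03 ]
scene gauge_1 0.51 [296. 181.] 309 [ 0.51  -0.088  0.03 ]
scene burr_stand 0.64 [408. 190.] 1402 [0.759 0.017 0.03 ]
scene jar 0.75 [357. 243.] 841 [ 0.736 -0.215  0.03 ]
scene file_brush 0.86 [427. 158.] 710 [0.749 0.186 0.03 ]
scene file_brush 0.45 [313. 208.] 584 [ 0.602 -0.161  0.03 ]
top rack 0.63 [342. 222.] 5882 [ 0.509 -0.138  0.03 ]
top tray 0.6 [221. 198.] 2704 [0.568 0.196 0.03 ]
top tray 0.28 [282. 137.] 1188 [0.746 0.033 0.03 ]
top clip_1 0.94 [435. 196.] 
[... 1192 characters left out ...]
9,  0.18874539]), 'orientation': array([-3.05566438e+00, -7.29590101e-01,  7.23755948e-05]), 'contact_force': array([-0.24217542,  0.48730149, -0.08405768]), 'torque': array([-0.00841672,  0.00958871,  0.00232265]), 'grip_force': 0.0, 'finger_gap': 0.09394105031581715}
{'fov_y': 67.21079204963758, 'cx': 318.7257651813534, 'cy': 200.21282827069263, 'mount': array([[ 6.74817179e-04, -9.70222161e-01, -2.42215818e-01,
         6.94641856e-02],
       [ 9.99999765e-01,  6.83168271e-04,  4.95096684e-05,
        -8.91433273e-04],
       [ 1.17438784e-04, -2.42215795e-01,  9.70222395e-01,
        -1.95801288e-01],
       [ 0.00000000e+00,  0.00000000e+00,  0.00000000e+00,
         1.00000000e+00]])}
```

View pics/top0.png

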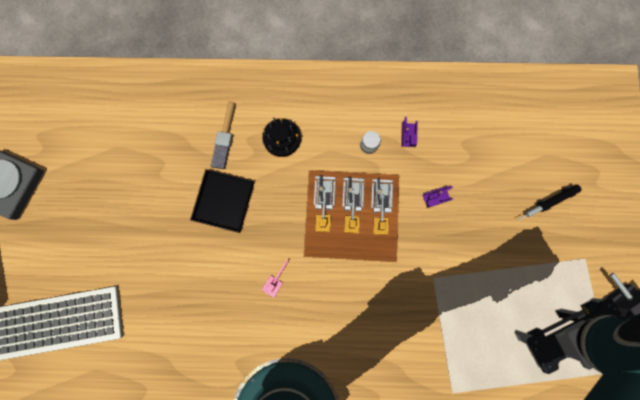

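View pics/scene0.png

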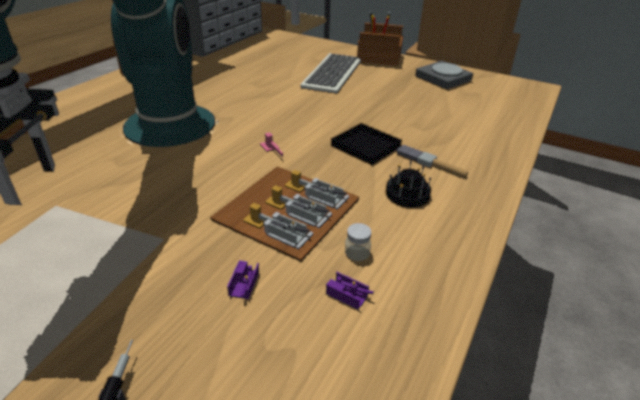

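The gauges in the rack are at top-view pixels (324,223), (352,223) and (380,223), all brass. The clips behind them are grey steel at (326,193), (353,193) and (381,195). The pink gauge at (272,283) and the purple clips at (437,196) and (410,133) are decoys. I'm moving the wrist camera over the rack.

>>> {"op": "servo_tool", "data": {"increments": [{"x":0.03,"y":-0.023},{"x":0.06,"y":-0.046},{"x":0.09,"y":-0.069},{"x":0.12,"y":-0.092},{"x":0.15,"y":-0.115},{"x":0.18,"y":-0.138},{"x":0.21,"y":-0.161},{"x":0.24,"y":-0.184}]}}

```text
invalid input at $.increments[0]: expected keys claw, x, y, z, rx, ry, rz
```

>>> {"op": "servo_tool", "data": {"increments": [{"x":0.026,"y":-0.02,"rz":6},{"x":0.052,"y":-0.04,"rz":12},{"x":0.078,"y":-0.06,"rz":18},{"x":0.105,"y":-0.082,"rz":24},{"x":0.105,"y":-0.082,"rz":26.9},{"x":0.105,"y":-0.082,"rz":26.9},{"x":0.105,"y":-0.082,"rz":26.9},{"x":0.105,"y":-0.082,"rz":26.9}]}}

```text
invalid input at $.increments[0]: expected keys claw, x, y, z, rx, ry, rz
```

```bash
python3 - <<'E'
from h import *
s=state(); print(s)
im=capture("wrist"); cv2.imwrite("pics/w0.png",im); 
import pickle; R={}
for q in("rack","clip_1","gauge_1","tray"):
    for r in trace(q,"wrist"):
        R.setdefault(q,[]).append(r)
        m=r["region"].astype(np.uint8); c=max(cv2.findContours(m,0,1)[0],key=cv2.contourArea)
        z={"rack":.01,"clip_1":.036,"gauge_1":.05,"tray":.025}[q]
        P=np.array([at("wrist",p[0],z,s)[:2] for p in c]).astype(np.float32)
        b=cv2.minAreaRect(P)
        print(q,round(r["confidence"],2),np.round(r["point"]),np.round(at("wrist",r["point"],z,s),3),np.round(b[0],3),np.round(b[1],3),round(b[2],1))
pickle.dump((s,R),open("w0.pkl","wb"))
E
```

```text
{'time': 0.8, 'joint_pos': array([ 1.06049291,  0.41737722, -0.01029965,  1.61358558,  0.00469805,
        1.11070015, -0.0530487 ]), 'joint_velocities': array([ 0.00048684, -0.001269  , -0.0010985 ,  0.00015561,  0.00016051,
        0.00100246, -0.000539  ]), 'tau': array([ 7.92001611e-04, -8.50941896e+01,  6.38583563e-01, -4.26258731e+01,
       -4.88340401e-02,  1.37195786e-02,  2.88716933e-05]), 'tool_pos': array([ 0.28238336, -0.55755669,  0.18874539]), 'orientation': array([-3.05566438e+00, -7.29590101e-01,  7.23755948e-05]), 'contact_force': array([-0.24217542,  0.48730149, -0.08405768]), 'torque': array([-0.00841672,  0.00958871,  0.00232265]), 'grip_force': 0.0, 'finger_gap': 0.09394105031581715}
```

View pics/w0.png

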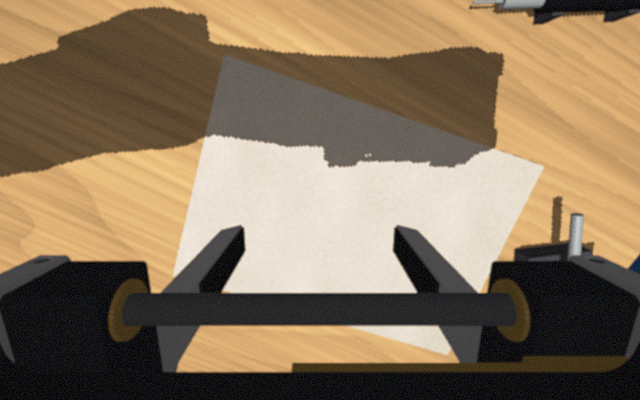

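The moves were refused because every row needs all seven keys. The wrist picture shows only the start spot, with the gripper filling rows below about 225, so I'll stand further back to see the gauges.

>>> {"op": "servo_tool", "data": {"increments": [{"claw":0.094,"x":0.026,"y":-0.025,"z":-0.01,"rx":0,"ry":0,"rz":0},{"claw":0.094,"x":0.052,"y":-0.05,"z":-0.02,"rx":0,"ry":0,"rz":0},{"claw":0.094,"x":0.078,"y":-0.075,"z":-0.03,"rx":0,"ry":0,"rz":4},{"claw":0.094,"x":0.104,"y":-0.1,"z":-0.03,"rx":0,"ry":0,"rz":9},{"claw":0.094,"x":0.13,"y":-0.125,"z":-0.03,"rx":0,"ry":0,"rz":14},{"claw":0.094,"x":0.156,"y":-0.15,"z":-0.03,"rx":0,"ry":0,"rz":19},{"claw":0.094,"x":0.182,"y":-0.175,"z":-0.03,"rx":0,"ry":0,"rz":24},{"claw":0.094,"x":0.208,"y":-0.2,"z":-0.03,"rx":0,"ry":0,"rz":26.9}]}}

```text
time: 1.72
tool_pos: [0.3778, -0.2835, 0.219]
orientation: [3.141, -0.009, 0.0]
contact_force: [1.4, 0.1, -0.5]
finger_gap: 0.0937
grip_force: 0.0
```

```bash
python3 -c "
from h import *
s=state();print(s['time'],s['tool_pos'],s['orientation'])"
```

```text
1.7167 [ 0.37782187 -0.28349654  0.21895767] [ 3.14119188e+00 -9.22461236e-03  4.93890455e-04]
```

>>> {"op": "servo_tool", "data": {"increments": [{"claw":0.094,"x":0.01,"y":-0.03,"z":0,"rx":0,"ry":0,"rz":0},{"claw":0.094,"x":0.02,"y":-0.06,"z":0,"rx":0,"ry":0,"rz":0},{"claw":0.094,"x":0.03,"y":-0.09,"z":0,"rx":0,"ry":0,"rz":0},{"claw":0.094,"x":0.042,"y":-0.118,"z":0,"rx":0,"ry":0,"rz":0},{"claw":0.094,"x":0.042,"y":-0.118,"z":0,"rx":0,"ry":0,"rz":0},{"claw":0.094,"x":0.042,"y":-0.118,"z":0,"rx":0,"ry":0,"rz":0},{"claw":0.094,"x":0.042,"y":-0.118,"z":0,"rx":0,"ry":0,"rz":0},{"claw":0.094,"x":0.042,"y":-0.118,"z":0,"rx":0,"ry":0,"rz":0}]}}

```text
time: 2.38
tool_pos: [0.4193, -0.1681, 0.2187]
orientation: [3.141, -0.003, -0.0]
contact_force: [0.0, 0.0, -0.1]
finger_gap: 0.0943
grip_force: 0.0
```

```bash
cat > look.py <<'E'
from h import *
import sys,pickle
s=state(); print(s["time"],s["tool_pos"],s["orientation"],s["contact_force"])
im=capture("wrist"); cv2.imwrite(sys.argv[1],im); R={}
for q in sys.argv[2:]:
    R[q]=trace(q,"wrist")
    for r in R[q]:
        m=r["region"].astype(np.uint8); c=max(cv2.findContours(m,0,1)[0],key=cv2.contourArea)
        z={"rack":.01,"clip_1":.036,"gauge_1":.05,"tray":.025}[q]
        P=np.array([at("wrist",p[0],z,s)[:2] for p in c]).astype(np.float32)
        b=cv2.minAreaRect(P)
        print(q,round(r["confidence"],2),np.round(r["point"]),np.round(at("wrist",r["point"],z,s),3),np.round(b[0],3),np.round(b[1],3),round(b[2],1))
E
python3 look.py pics/w1.png rack clip_1 gauge_1
```

```text
2.3833 [ 0.41933139 -0.16809145  0.21872593] [ 3.14149890e+00 -3.37632623e-03 -1.91151707e-04] [ 0.0437777   0.02152579 -0.07631863]
rack 0.96 [334. 102.] [ 0.518 -0.187  0.01 ] [ 0.523 -0.166] [0.256 0.227] 88.1
clip_1 0.96 [386.  33.] [ 0.59  -0.244  0.036] [ 0.587 -0.246] [0.044 0.072] 88.1
clip_1 0.95 [250.  32.] [ 0.592 -0.09   0.036] [ 0.589 -0.09 ] [0.046 0.068] 89.9
clip_1 0.73 [508.  40.] [ 0.582 -0.385  0.036] [ 0.585 -0.394] [0.039 0.089] 19.9
clip_1 0.64 [316.  33.] [ 0.591 -0.165  0.036] [ 0.588 -0.168] [0.04  0.072] 88.2
clip_1 0.37 [382. 108.] [ 0.508 -0.244  0.036] [ 0.533 -0.242] [0.039 0.104] 86.8
gauge_1 0.95 [173. 235.] [0.352 0.019 0.05 ] [0.367 0.016] [0.036 0.104] 59.9
gauge_1 0.86 [251. 105.] [ 0.511 -0.089  0.05 ] [ 0.536 -0.093] [0.036 0.101] 87.6
gauge_1 0.84 [384. 107.] [ 0.509 -0.243  0.05 ] [ 0.532 -0.24 ] [0.039 0.101] 84.9
gauge_1 0.72 [317. 107.] [ 0.509 -0.166  0.05 ] [ 0.534 -0.166] [0.037 0.099] 89.1
```

View pics/w1.png

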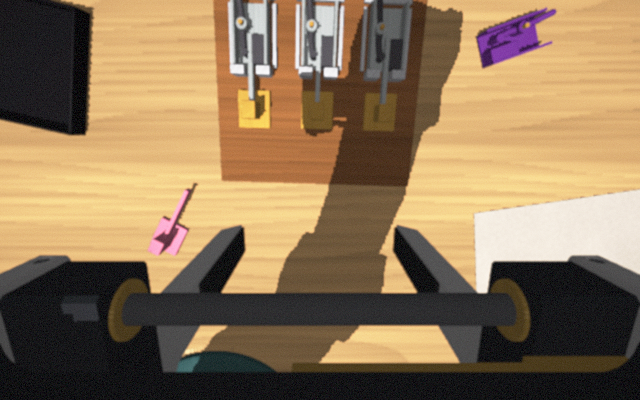

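Brass gauges stand at (252,108), (317,110) and (381,111), with steel clips behind them at row 35. The pink gauge at (170,232) and the purple clip at (510,38) are not meant. I'm enlarging the brass row to confirm and to read the block tops.

```bash
python3 - <<'E'
from h import *
im=cv2.imread("pics/w1.png")[70:190,215:415]
cv2.imwrite("pics/w1c.png",cv2.convertScaleAbs(cv2.resize(im,None,fx=4,fy=4,interpolation=2),alpha=1.5,beta=10))
a=at("wrist",(222,181),.01);b=at("wrist",(407,185.5),.01);print(a,b,np.linalg.norm(a-b),np.degrees(np.arctan2(a[0]-b[0],-(a[1]-b[1]))))
E
```

```text
[ 0.4146835  -0.03538242  0.01      ] [ 0.40811793 -0.28806914  0.01      ] 0.2527719950198029 178.5116143692796
```

View pics/w1c.png

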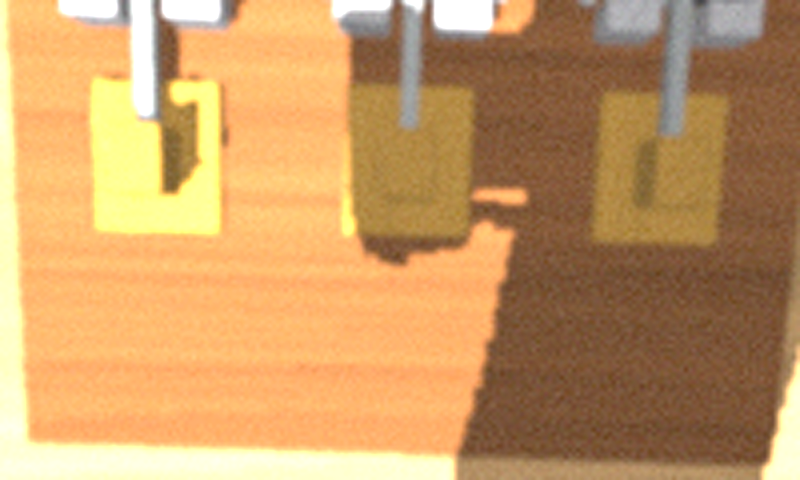

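The crop confirms three brass gauges. Their feet are centred at full-image pixels of about (254,109), (318,110) and (380,112), with blades running up into the clips.

```bash
python3 - <<'E'
from h import *
f=lambda u,v,z:at("wrist",(215+u/4,70+v/4),z)[:2]
for F,t in (((92,220,78,235),None),((350,474,85,238),None),((596,724,93,243),None)):
    l,r,a,b=F
    P=f((l+r)/2,(a+b)/2,.016); print(np.round(P,4), "w",np.linalg.norm(f(l,a,.016)-f(r,a,.016)),"h",np.linalg.norm(f(l,a,.016)-f(l,b,.016)))
# blade top z=.033, center line pts (near block end, near clip)
for n,fr in (((146,117),(145,5)),((409,128),(412,10)),((671,135),(679,5))):
    A=f(*n,.033);B=f(*fr,.033);d=B-A;print(np.round(A,4),np.round(B,4),np.degrees(np.arctan2(d[1],d[0])))
E
```

```text
[ 0.5082 -0.0852] w 0.03999121064796547 h 0.04783088411929774
[ 0.5066 -0.1664] w 0.03879775524061028 h 0.0466102714426615
[ 0.5045 -0.2453] w 0.04011504209622517 h 0.04584008756110529
[ 0.5188 -0.0863] [ 0.5502 -0.0878] -2.6302964066834194
[ 0.5156 -0.1656] [ 0.5488 -0.1666] -1.6648324377464483
[ 0.5134 -0.2448] [ 0.55   -0.2453] -0.8097183676721487
```

>>> {"op": "servo_tool", "data": {"increments": [{"claw":0.06,"x":0.03,"y":-0.001,"z":0.02,"rx":0,"ry":0,"rz":0.7},{"claw":0.06,"x":0.06,"y":-0.002,"z":0.045,"rx":0,"ry":0,"rz":1.4},{"claw":0.06,"x":0.087,"y":-0.003,"z":0.075,"rx":0,"ry":0,"rz":1.4},{"claw":0.06,"x":0.087,"y":-0.003,"z":0.1,"rx":0,"ry":0,"rz":1.4},{"claw":0.06,"x":0.087,"y":-0.003,"z":0.124,"rx":0,"ry":0,"rz":1.4},{"claw":0.06,"x":0.087,"y":-0.003,"z":0.124,"rx":0,"ry":0,"rz":1.4},{"claw":0.06,"x":0.087,"y":-0.003,"z":0.124,"rx":0,"ry":0,"rz":1.4},{"claw":0.06,"x":0.087,"y":-0.003,"z":0.124,"rx":0,"ry":0,"rz":1.4}]}}

```text
time: 3.25
tool_pos: [0.5072, -0.1646, 0.0961]
orientation: [3.141, -0.04, 0.002]
contact_force: [0.4, 0.5, 0.3]
finger_gap: 0.0603
grip_force: 0.0
```

```bash
python3 look.py pics/w2.png gauge_1; python3 -c "
import cv2
cv2.imwrite('pics/w2c.png',cv2.convertScaleAbs(cv2.resize(cv2.imread('pics/w2.png')[70:270,180:460],None,fx=2.8,fy=2.8,interpolation=2),alpha=1.5,beta=10))"
```

```text
3.25 [ 0.50716199 -0.16463932  0.09613818] [ 3.14096637e+00 -4.01770326e-02  1.85220118e-03] [0.3542386  0.47638553 0.33582298]
gauge_1 0.87 [229. 196.] [ 0.521 -0.09   0.05 ] [ 0.543 -0.096] [0.036 0.094] 88.2
gauge_1 0.8 [324. 196.] [ 0.52  -0.169  0.05 ] [ 0.541 -0.167] [0.036 0.094] 86.7
gauge_1 0.78 [410. 195.] [ 0.519 -0.239  0.05 ] [ 0.54  -0.235] [0.037 0.093] 88.6
gauge_1 0.74 [  6. 169.] [0.548 0.087 0.05 ] [0.551 0.085] [0.013 0.133] 74.3
```

View pics/w2c.png

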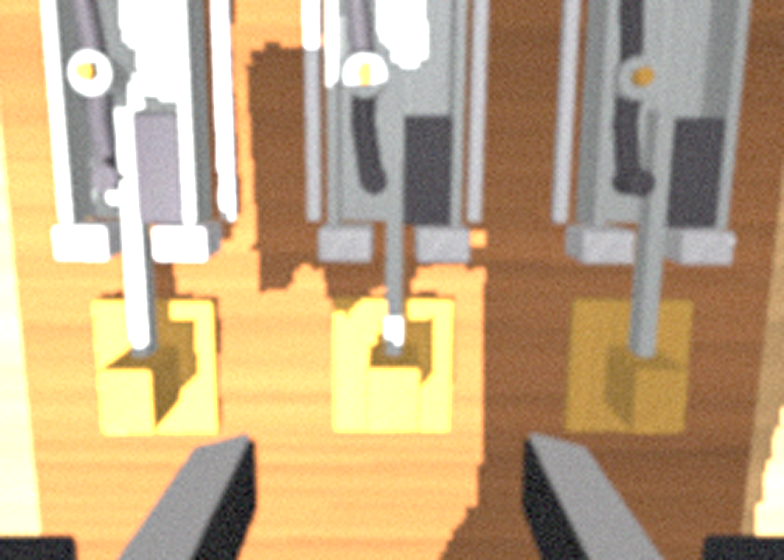

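The middle block's top is centred at crop (394,398), i.e. full-image (321,212). The left block is at crop (127,398) and the right at (662,397). Fingers straddle the middle block.

```bash
python3 - <<'E'
from h import *
for u,v in((127,398),(394.5,398),(662,397)):
    print(np.round(at("wrist",(180+u/2.8,70+v/2.8),.05),4))
l,r=at("wrist",(180+368/2.8,212),.05),at("wrist",(180+421/2.8,212),.05);print(l-r)
for u,v in((156,366),(394,366),(394,430)): print(at("wrist",(180+u/2.8,70+v/2.8),.05))
E
```

```text
[ 0.5078 -0.086   0.05  ]
[ 0.5058 -0.166   0.05  ]
[ 0.5041 -0.2461  0.05  ]
[0.00039991 0.01585768 0.        ]
[ 0.5174723  -0.09556216  0.05      ]
[ 0.51569706 -0.16608799  0.05      ]
[ 0.49577246 -0.16562388  0.05      ]
```

>>> {"op": "servo_tool", "data": {"increments": [{"claw":0.04,"x":-0.001,"y":0.001,"z":0.018,"rx":0,"ry":0,"rz":0},{"claw":0.03,"x":-0.001,"y":0.001,"z":0.036,"rx":0,"ry":0,"rz":0},{"claw":0.03,"x":-0.001,"y":0.001,"z":0.052,"rx":0,"ry":0,"rz":0},{"claw":0.03,"x":-0.001,"y":0.001,"z":0.052,"rx":0,"ry":0,"rz":0},{"claw":0.03,"x":-0.001,"y":0.001,"z":0.052,"rx":0,"ry":0,"rz":0},{"claw":0.012,"x":-0.001,"y":0.001,"z":0.052,"rx":0,"ry":0,"rz":0},{"claw":0.012,"x":-0.001,"y":0.001,"z":0.052,"rx":0,"ry":0,"rz":0},{"claw":0.012,"x":-0.001,"y":0.001,"z":0.052,"rx":0,"ry":0,"rz":0}]}}

```text
time: 4.02
tool_pos: [0.5062, -0.1654, 0.0438]
orientation: [3.141, -0.04, 0.002]
contact_force: [0.3, -0.0, -0.6]
finger_gap: 0.0142
grip_force: 0.0
```

>>> {"op": "servo_tool", "data": {"increments": [{"claw":0.0,"x":0,"y":0,"z":0,"rx":0,"ry":0,"rz":0},{"claw":0.0,"x":0,"y":0,"z":0,"rx":0,"ry":0,"rz":0},{"claw":0.0,"x":0,"y":0,"z":0,"rx":0,"ry":0,"rz":0},{"claw":0.0,"x":-0.0008,"y":0,"z":0,"rx":0,"ry":0,"rz":0},{"claw":0.0,"x":-0.0016,"y":0,"z":0,"rx":0,"ry":0,"rz":0},{"claw":0.0,"x":-0.0024,"y":0,"z":0,"rx":0,"ry":0,"rz":0},{"claw":0.0,"x":-0.0032,"y":0,"z":0,"rx":0,"ry":0,"rz":0},{"claw":0.0,"x":-0.004,"y":0,"z":0,"rx":0,"ry":0,"rz":0}]}}

```text
time: 4.68
tool_pos: [0.5015, -0.1651, 0.0427]
orientation: [-3.141, 0.039, 0.0]
contact_force: [0.9, 0.0, 0.0]
finger_gap: 0.0009
grip_force: 0.0
```

```bash
python3 look.py pics/w3.png gauge_1; python3 -c "
from h import *
capture('scene') is None
im=capture('scene')[140:260,200:380]
a=cv2.resize(im,None,fx=4,fy=3.5,interpolation=2)[:, :700]
w=cv2.resize(cv2.imread('pics/w3.png')[80:300,180:460],(700,400))
a=cv2.resize(im,None,fx=1,fy=1) 
cv2.imwrite('pics/w3c.png',w)
cv2.imwrite('pics/s3c.png',cv2.resize(im,None,fx=4,fy=4,interpolation=2))"
```

```text
4.6833 [ 0.50149791 -0.16509648  0.042702  ] [-3.14127469e+00  3.94710306e-02  2.27763416e-04] [0.86554083 0.02849381 0.02877616]
gauge_1 0.97 [113. 344.] [ 0.419 -0.011  0.05 ] [ 0.418 -0.011] [0.007 0.035] 59.4
gauge_1 0.91 [320. 198.] [ 0.525 -0.166  0.05 ] [ 0.543 -0.165] [0.034 0.091] 89.8
gauge_1 0.9 [430. 205.] [ 0.518 -0.237  0.05 ] [ 0.54  -0.234] [0.038 0.092] 88.3
gauge_1 0.65 [210. 205.] [ 0.522 -0.095  0.05 ] [ 0.543 -0.097] [0.038 0.092] 88.5
```

View pics/w3c.png

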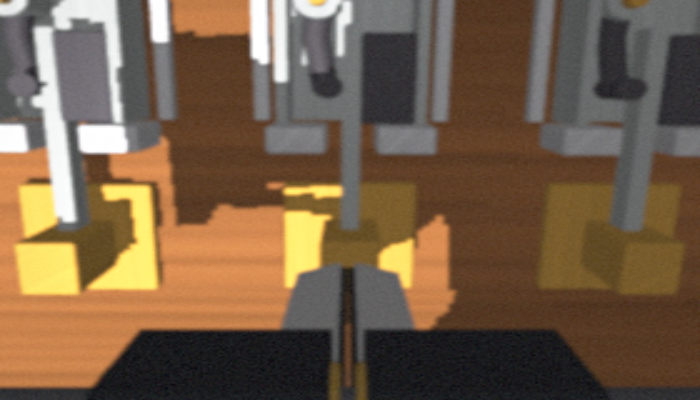

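The fingers closed at full-image (319,226) without holding anything. They look to be above or just behind the block, so I'm checking the scene view with the predicted tip heights marked.

```bash
python3 - <<'E'
from h import *
im=cv2.imread("pics/s3c.png")
for z,c in((.0257,(0,0,255)),(.0427,(0,255,0)),(.059,(255,0,0))):
    p=(proj("scene",np.array([.5015,-.1651,z]))-[200,140])*4; print(z,p)
    cv2.circle(im,tuple(int(v) for v in p),4,c,1)
# block top corners expected
for X in((.4958,-.158,.05),(.5157,-.158,.05),(.5157,-.174,.05),(.4958,-.174,.05)):
    p=(proj("scene",np.array(X))-[200,140])*4; cv2.circle(im,tuple(int(v) for v in p),3,(255,0,255),-1)
cv2.imwrite("pics/s3d.png",im)
E
```

```text
0.0257 [301.5222686  227.50436849]
0.0427 [300.58296782 203.79057994]
0.059 [299.66610661 180.64330548]
```

View pics/s3d.png

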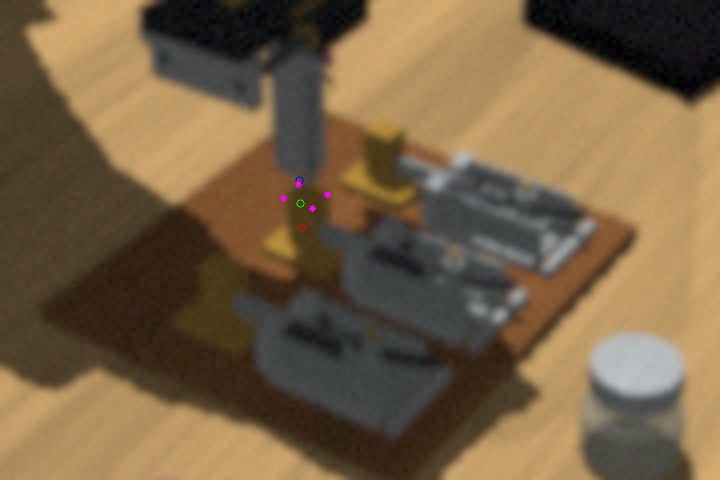

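The scene view settles it. The fingertips end about z = 0.059, at the blue mark and just above the block, so the tips sit about 16 mm behind the reported TCP rather than 17 mm ahead of it. I'm opening and going down 33 mm further.

>>> {"op": "servo_tool", "data": {"increments": [{"claw":0.04,"x":0.0045,"y":0.001,"z":0,"rx":0,"ry":0,"rz":0},{"claw":0.04,"x":0.0045,"y":0.001,"z":0,"rx":0,"ry":0,"rz":0},{"claw":0.04,"x":0.0045,"y":0.001,"z":0,"rx":0,"ry":0,"rz":0},{"claw":0.04,"x":0.0045,"y":0.001,"z":0,"rx":0,"ry":0,"rz":0},{"claw":0.04,"x":0.0045,"y":0.001,"z":0.01,"rx":0,"ry":0,"rz":0},{"claw":0.04,"x":0.0045,"y":0.001,"z":0.02,"rx":0,"ry":0,"rz":0},{"claw":0.04,"x":0.0045,"y":0.001,"z":0.031,"rx":0,"ry":0,"rz":0},{"claw":0.04,"x":0.0045,"y":0.001,"z":0.031,"rx":0,"ry":0,"rz":0}]}}

```text
time: 5.55
tool_pos: [0.5046, -0.1657, 0.0091]
orientation: [-3.14, 0.039, 0.005]
contact_force: [-0.3, -0.9, -0.7]
finger_gap: 0.0402
grip_force: 0.0
```

>>> {"op": "servo_tool", "data": {"increments": [{"claw":0.0,"x":0,"y":0,"z":0,"rx":0,"ry":0,"rz":0},{"claw":0.0,"x":0,"y":0,"z":0,"rx":0,"ry":0,"rz":0},{"claw":0.0,"x":0,"y":0,"z":0,"rx":0,"ry":0,"rz":0},{"claw":0.0,"x":0,"y":0,"z":0,"rx":0,"ry":0,"rz":0},{"claw":0.0,"x":0,"y":0,"z":0,"rx":0,"ry":0,"rz":0},{"claw":0.0,"x":0,"y":0,"z":0,"rx":0,"ry":0,"rz":0},{"claw":0.0,"x":0,"y":0,"z":0,"rx":0,"ry":0,"rz":0},{"claw":0.0,"x":0,"y":0,"z":0,"rx":0,"ry":0,"rz":0}]}}

```text
time: 6.22
tool_pos: [0.5063, -0.1663, 0.0121]
orientation: [3.141, -0.039, 0.001]
contact_force: [-0.9, 1.4, 5.8]
finger_gap: 0.0158
grip_force: 30.0
```

>>> {"op": "servo_tool", "data": {"increments": [{"claw":0.0,"x":0,"y":0,"z":-0.0004,"rx":0,"ry":0,"rz":0},{"claw":0.0,"x":-0.0007,"y":0,"z":-0.0004,"rx":0,"ry":0,"rz":0},{"claw":0.0,"x":-0.0014,"y":0,"z":-0.0004,"rx":0,"ry":0,"rz":0},{"claw":0.0,"x":-0.0021,"y":0,"z":-0.0004,"rx":0,"ry":0,"rz":0},{"claw":0.0,"x":-0.0028,"y":0,"z":-0.0004,"rx":0,"ry":0,"rz":0},{"claw":0.0,"x":-0.0035,"y":0,"z":-0.0004,"rx":0,"ry":0,"rz":0},{"claw":0.0,"x":-0.0042,"y":0,"z":-0.0004,"rx":0,"ry":0,"rz":0},{"claw":0.0,"x":-0.005,"y":0,"z":-0.0004,"rx":0,"ry":0,"rz":0}]}}

```text
time: 6.88
tool_pos: [0.503, -0.1661, 0.0126]
orientation: [3.141, -0.039, 0.006]
contact_force: [11.6, 0.0, -3.4]
finger_gap: 0.0155
grip_force: 30.0
```

>>> {"op": "servo_tool", "data": {"increments": [{"claw":0.0,"x":-0.0006,"y":0,"z":0,"rx":0,"ry":0,"rz":0},{"claw":0.0,"x":-0.0012,"y":0,"z":0,"rx":0,"ry":0,"rz":0},{"claw":0.0,"x":-0.0018,"y":0,"z":0,"rx":0,"ry":0,"rz":0},{"claw":0.0,"x":-0.0024,"y":0,"z":0,"rx":0,"ry":0,"rz":0},{"claw":0.0,"x":-0.003,"y":0,"z":0,"rx":0,"ry":0,"rz":0},{"claw":0.0,"x":-0.0036,"y":0,"z":0,"rx":0,"ry":0,"rz":0},{"claw":0.0,"x":-0.0042,"y":0,"z":0,"rx":0,"ry":0,"rz":0},{"claw":0.0,"x":-0.0048,"y":0,"z":0,"rx":0,"ry":0,"rz":0}]}}

```text
time: 7.55
tool_pos: [0.4985, -0.166, 0.0128]
orientation: [3.141, -0.039, 0.007]
contact_force: [9.4, -0.4, -1.7]
finger_gap: 0.0159
grip_force: 30.0
```

The middle gauge needs about 9–11 N, so its clip is good. Next is the right gauge.

>>> {"op": "servo_tool", "data": {"increments": [{"claw":0.04,"x":0,"y":0,"z":0,"rx":0,"ry":0,"rz":0},{"claw":0.04,"x":0,"y":0,"z":0,"rx":0,"ry":0,"rz":0},{"claw":0.04,"x":0,"y":0,"z":0,"rx":0,"ry":0,"rz":0},{"claw":0.04,"x":0,"y":0,"z":-0.02,"rx":0,"ry":0,"rz":0},{"claw":0.04,"x":0,"y":0,"z":-0.05,"rx":0,"ry":0,"rz":0},{"claw":0.04,"x":0.003,"y":0.02,"z":-0.055,"rx":0,"ry":0,"rz":0},{"claw":0.04,"x":0.006,"y":0.05,"z":-0.055,"rx":0,"ry":0,"rz":0},{"claw":0.04,"x":0.009,"y":0.08,"z":-0.055,"rx":0,"ry":0,"rz":0}]}}

```text
time: 8.22
tool_pos: [0.5036, -0.2469, 0.0679]
orientation: [3.141, -0.037, 0.001]
contact_force: [-0.2, 0.0, 0.3]
finger_gap: 0.0399
grip_force: 0.0
```

>>> {"op": "servo_tool", "data": {"increments": [{"claw":0.04,"x":0,"y":0,"z":0,"rx":0,"ry":0,"rz":0},{"claw":0.04,"x":0,"y":0,"z":0,"rx":0,"ry":0,"rz":0},{"claw":0.04,"x":0,"y":0,"z":0,"rx":0,"ry":0,"rz":0},{"claw":0.04,"x":0,"y":0,"z":0,"rx":0,"ry":0,"rz":0},{"claw":0.04,"x":0,"y":0,"z":0,"rx":0,"ry":0,"rz":0},{"claw":0.04,"x":0,"y":0,"z":0,"rx":0,"ry":0,"rz":0},{"claw":0.04,"x":0,"y":0,"z":0,"rx":0,"ry":0,"rz":0},{"claw":0.04,"x":0,"y":0,"z":0,"rx":0,"ry":0,"rz":0}]}}

```text
time: 8.88
tool_pos: [0.5033, -0.2459, 0.0672]
orientation: [-3.141, 0.039, 0.0]
contact_force: [-0.2, 0.8, 0.7]
finger_gap: 0.0402
grip_force: 0.0
```

>>> {"op": "servo_tool", "data": {"increments": [{"claw":0.04,"x":0.0005,"y":0,"z":0.025,"rx":0,"ry":0,"rz":0},{"claw":0.04,"x":0.0005,"y":0,"z":0.045,"rx":0,"ry":0,"rz":0},{"claw":0.04,"x":0.0005,"y":0,"z":0.054,"rx":0,"ry":0,"rz":0},{"claw":0.04,"x":0.0005,"y":0,"z":0.054,"rx":0,"ry":0,"rz":0},{"claw":0.04,"x":0.0005,"y":0,"z":0.054,"rx":0,"ry":0,"rz":0},{"claw":0.0,"x":0.0005,"y":0,"z":0.054,"rx":0,"ry":0,"rz":0},{"claw":0.0,"x":0.0005,"y":0,"z":0.054,"rx":0,"ry":0,"rz":0},{"claw":0.0,"x":0.0005,"y":0,"z":0.054,"rx":0,"ry":0,"rz":0}]}}

```text
time: 9.55
tool_pos: [0.5043, -0.2465, 0.014]
orientation: [3.141, -0.04, 0.002]
contact_force: [-0.7, -0.5, -0.2]
finger_gap: 0.0231
grip_force: 0.0
```

>>> {"op": "servo_tool", "data": {"increments": [{"claw":0.0,"x":0,"y":0,"z":0,"rx":0,"ry":0,"rz":0},{"claw":0.0,"x":0,"y":0,"z":0,"rx":0,"ry":0,"rz":0},{"claw":0.0,"x":0,"y":0,"z":0,"rx":0,"ry":0,"rz":0},{"claw":0.0,"x":0,"y":0,"z":0,"rx":0,"ry":0,"rz":0},{"claw":0.0,"x":0,"y":0,"z":0,"rx":0,"ry":0,"rz":0},{"claw":0.0,"x":0,"y":0,"z":0,"rx":0,"ry":0,"rz":0},{"claw":0.0,"x":0,"y":0,"z":0,"rx":0,"ry":0,"rz":0},{"claw":0.0,"x":0,"y":0,"z":0,"rx":0,"ry":0,"rz":0}]}}

```text
time: 10.22
tool_pos: [0.5041, -0.2463, 0.0137]
orientation: [3.141, -0.04, 0.001]
contact_force: [-1.2, 0.4, 7.5]
finger_gap: 0.0157
grip_force: 30.0
```

>>> {"op": "servo_tool", "data": {"increments": [{"claw":0.0,"x":0,"y":0,"z":-0.0004,"rx":0,"ry":0,"rz":0},{"claw":0.0,"x":-0.0007,"y":0,"z":-0.0004,"rx":0,"ry":0,"rz":0},{"claw":0.0,"x":-0.0014,"y":0,"z":-0.0004,"rx":0,"ry":0,"rz":0},{"claw":0.0,"x":-0.0021,"y":0,"z":-0.0004,"rx":0,"ry":0,"rz":0},{"claw":0.0,"x":-0.0028,"y":0,"z":-0.0004,"rx":0,"ry":0,"rz":0},{"claw":0.0,"x":-0.0035,"y":0,"z":-0.0004,"rx":0,"ry":0,"rz":0},{"claw":0.0,"x":-0.0042,"y":0,"z":-0.0004,"rx":0,"ry":0,"rz":0},{"claw":0.0,"x":-0.005,"y":0,"z":-0.0004,"rx":0,"ry":0,"rz":0}]}}

```text
time: 10.88
tool_pos: [0.4992, -0.2461, 0.0137]
orientation: [3.141, -0.039, 0.001]
contact_force: [5.4, -1.0, 1.7]
finger_gap: 0.0158
grip_force: 30.0
```

>>> {"op": "servo_tool", "data": {"increments": [{"claw":0.0,"x":-0.0006,"y":0,"z":0,"rx":0,"ry":0,"rz":0},{"claw":0.0,"x":-0.0012,"y":0,"z":0,"rx":0,"ry":0,"rz":0},{"claw":0.0,"x":-0.0018,"y":0,"z":0,"rx":0,"ry":0,"rz":0},{"claw":0.0,"x":-0.0024,"y":0,"z":0,"rx":0,"ry":0,"rz":0},{"claw":0.0,"x":-0.003,"y":0,"z":0,"rx":0,"ry":0,"rz":0},{"claw":0.0,"x":-0.0036,"y":0,"z":0,"rx":0,"ry":0,"rz":0},{"claw":0.0,"x":-0.0042,"y":0,"z":0,"rx":0,"ry":0,"rz":0},{"claw":0.0,"x":-0.0048,"y":0,"z":0,"rx":0,"ry":0,"rz":0}]}}

```text
time: 11.55
tool_pos: [0.4944, -0.246, 0.0137]
orientation: [3.141, -0.039, 0.001]
contact_force: [5.8, 0.5, 1.7]
finger_gap: 0.0156
grip_force: 30.0
```

The right gauge reads about 5.6 N. I'm comparing it with the left gauge.

>>> {"op": "servo_tool", "data": {"increments": [{"claw":0.04,"x":0,"y":0,"z":0,"rx":0,"ry":0,"rz":0},{"claw":0.04,"x":0,"y":0,"z":0,"rx":0,"ry":0,"rz":0},{"claw":0.04,"x":0,"y":0,"z":0,"rx":0,"ry":0,"rz":0},{"claw":0.04,"x":0,"y":0,"z":-0.02,"rx":0,"ry":0,"rz":0},{"claw":0.04,"x":0,"y":0,"z":-0.05,"rx":0,"ry":0,"rz":0},{"claw":0.04,"x":0.003,"y":-0.03,"z":-0.055,"rx":0,"ry":0,"rz":0},{"claw":0.04,"x":0.006,"y":-0.065,"z":-0.055,"rx":0,"ry":0,"rz":0},{"claw":0.04,"x":0.0095,"y":-0.1,"z":-0.055,"rx":0,"ry":0,"rz":0}]}}

```text
time: 12.22
tool_pos: [0.5058, -0.1457, 0.069]
orientation: [3.141, -0.042, 0.001]
contact_force: [1.5, 0.4, -0.5]
finger_gap: 0.0398
grip_force: 0.0
```

>>> {"op": "servo_tool", "data": {"increments": [{"claw":0.04,"x":0,"y":-0.03,"z":0,"rx":0,"ry":0,"rz":0},{"claw":0.04,"x":0,"y":-0.06,"z":0,"rx":0,"ry":0,"rz":0},{"claw":0.04,"x":0,"y":-0.06,"z":0,"rx":0,"ry":0,"rz":0},{"claw":0.04,"x":0,"y":-0.06,"z":0,"rx":0,"ry":0,"rz":0},{"claw":0.04,"x":0,"y":-0.06,"z":0,"rx":0,"ry":0,"rz":0},{"claw":0.04,"x":0,"y":-0.06,"z":0,"rx":0,"ry":0,"rz":0},{"claw":0.04,"x":0,"y":-0.06,"z":0,"rx":0,"ry":0,"rz":0},{"claw":0.04,"x":0,"y":-0.06,"z":0,"rx":0,"ry":0,"rz":0}]}}

```text
time: 12.88
tool_pos: [0.5074, -0.0871, 0.0684]
orientation: [3.141, -0.042, -0.0]
contact_force: [0.2, -0.7, -0.7]
finger_gap: 0.0399
grip_force: 0.0
```

Left block at (0.5078, -0.086), so y needs about -0.001.

>>> {"op": "servo_tool", "data": {"increments": [{"claw":0.04,"x":0.0005,"y":-0.001,"z":0.025,"rx":0,"ry":0,"rz":0},{"claw":0.04,"x":0.0005,"y":-0.001,"z":0.045,"rx":0,"ry":0,"rz":0},{"claw":0.04,"x":0.0005,"y":-0.001,"z":0.054,"rx":0,"ry":0,"rz":0},{"claw":0.04,"x":0.0005,"y":-0.001,"z":0.054,"rx":0,"ry":0,"rz":0},{"claw":0.04,"x":0.0005,"y":-0.001,"z":0.054,"rx":0,"ry":0,"rz":0},{"claw":0.0,"x":0.0005,"y":-0.001,"z":0.054,"rx":0,"ry":0,"rz":0},{"claw":0.0,"x":0.0005,"y":-0.001,"z":0.054,"rx":0,"ry":0,"rz":0},{"claw":0.0,"x":0.0005,"y":-0.001,"z":0.054,"rx":0,"ry":0,"rz":0}]}}

```text
time: 13.55
tool_pos: [0.5086, -0.0854, 0.0154]
orientation: [3.141, -0.04, 0.002]
contact_force: [-0.2, -0.5, 0.8]
finger_gap: 0.0235
grip_force: 0.0
```

>>> {"op": "servo_tool", "data": {"increments": [{"claw":0.0,"x":0,"y":0,"z":0,"rx":0,"ry":0,"rz":0},{"claw":0.0,"x":0,"y":0,"z":0,"rx":0,"ry":0,"rz":0},{"claw":0.0,"x":0,"y":0,"z":0,"rx":0,"ry":0,"rz":0},{"claw":0.0,"x":0,"y":0,"z":0,"rx":0,"ry":0,"rz":0},{"claw":0.0,"x":0,"y":0,"z":0,"rx":0,"ry":0,"rz":0},{"claw":0.0,"x":0,"y":0,"z":0,"rx":0,"ry":0,"rz":0},{"claw":0.0,"x":0,"y":0,"z":0,"rx":0,"ry":0,"rz":0},{"claw":0.0,"x":0,"y":0,"z":0,"rx":0,"ry":0,"rz":0}]}}

```text
time: 14.22
tool_pos: [0.5084, -0.0854, 0.0151]
orientation: [3.141, -0.04, 0.001]
contact_force: [-1.9, 0.5, 7.8]
finger_gap: 0.0159
grip_force: 30.0
```

>>> {"op": "servo_tool", "data": {"increments": [{"claw":0.0,"x":0,"y":0,"z":-0.0004,"rx":0,"ry":0,"rz":0},{"claw":0.0,"x":-0.0007,"y":0,"z":-0.0004,"rx":0,"ry":0,"rz":0},{"claw":0.0,"x":-0.0014,"y":0,"z":-0.0004,"rx":0,"ry":0,"rz":0},{"claw":0.0,"x":-0.0021,"y":0,"z":-0.0004,"rx":0,"ry":0,"rz":0},{"claw":0.0,"x":-0.0028,"y":0,"z":-0.0004,"rx":0,"ry":0,"rz":0},{"claw":0.0,"x":-0.0035,"y":0,"z":-0.0004,"rx":0,"ry":0,"rz":0},{"claw":0.0,"x":-0.0042,"y":0,"z":-0.0004,"rx":0,"ry":0,"rz":0},{"claw":0.0,"x":-0.005,"y":0,"z":-0.0004,"rx":0,"ry":0,"rz":0}]}}

```text
time: 14.88
tool_pos: [0.5051, -0.0851, 0.0155]
orientation: [-3.141, 0.039, -0.006]
contact_force: [11.8, -0.8, -3.6]
finger_gap: 0.0159
grip_force: 30.0
```

>>> {"op": "servo_tool", "data": {"increments": [{"claw":0.0,"x":-0.0006,"y":0,"z":0,"rx":0,"ry":0,"rz":0},{"claw":0.0,"x":-0.0012,"y":0,"z":0,"rx":0,"ry":0,"rz":0},{"claw":0.0,"x":-0.0018,"y":0,"z":0,"rx":0,"ry":0,"rz":0},{"claw":0.0,"x":-0.0024,"y":0,"z":0,"rx":0,"ry":0,"rz":0},{"claw":0.0,"x":-0.003,"y":0,"z":0,"rx":0,"ry":0,"rz":0},{"claw":0.0,"x":-0.0036,"y":0,"z":0,"rx":0,"ry":0,"rz":0},{"claw":0.0,"x":-0.0042,"y":0,"z":0,"rx":0,"ry":0,"rz":0},{"claw":0.0,"x":-0.0048,"y":0,"z":0,"rx":0,"ry":0,"rz":0}]}}

```text
time: 15.55
tool_pos: [0.5006, -0.085, 0.0157]
orientation: [-3.141, 0.039, -0.007]
contact_force: [12.1, -0.6, -2.0]
finger_gap: 0.0156
grip_force: 30.0
```

Left is about 12 N, middle about 10 N and right about 5.6 N, and the right one slid with no stick. The right clip is the slack one, so I'm returning to its gauge to draw it out.

>>> {"op": "servo_tool", "data": {"increments": [{"claw":0.04,"x":0,"y":0,"z":0,"rx":0,"ry":0,"rz":0},{"claw":0.04,"x":0,"y":0,"z":0,"rx":0,"ry":0,"rz":0},{"claw":0.04,"x":0,"y":0,"z":0,"rx":0,"ry":0,"rz":0},{"claw":0.04,"x":0,"y":0,"z":-0.02,"rx":0,"ry":0,"rz":0},{"claw":0.04,"x":0,"y":0,"z":-0.05,"rx":0,"ry":0,"rz":0},{"claw":0.04,"x":0,"y":0.03,"z":-0.055,"rx":0,"ry":0,"rz":0},{"claw":0.04,"x":0,"y":0.065,"z":-0.055,"rx":0,"ry":0,"rz":0},{"claw":0.04,"x":0,"y":0.1,"z":-0.055,"rx":0,"ry":0,"rz":0}]}}

```text
time: 16.22
tool_pos: [0.4957, -0.1859, 0.0706]
orientation: [3.141, -0.037, 0.001]
contact_force: [0.5, -0.5, 0.4]
finger_gap: 0.0397
grip_force: 0.0
```

>>> {"op": "servo_tool", "data": {"increments": [{"claw":0.04,"x":0,"y":0.03,"z":0,"rx":0,"ry":0,"rz":0},{"claw":0.04,"x":0,"y":0.06,"z":0,"rx":0,"ry":0,"rz":0},{"claw":0.04,"x":0,"y":0.061,"z":0,"rx":0,"ry":0,"rz":0},{"claw":0.04,"x":0,"y":0.061,"z":0,"rx":0,"ry":0,"rz":0},{"claw":0.04,"x":0,"y":0.061,"z":0,"rx":0,"ry":0,"rz":0},{"claw":0.04,"x":0,"y":0.061,"z":0,"rx":0,"ry":0,"rz":0},{"claw":0.04,"x":0,"y":0.061,"z":0,"rx":0,"ry":0,"rz":0},{"claw":0.04,"x":0,"y":0.061,"z":0,"rx":0,"ry":0,"rz":0}]}}

```text
time: 16.88
tool_pos: [0.4944, -0.245, 0.07]
orientation: [-3.141, 0.037, 0.0]
contact_force: [0.5, -0.6, -0.0]
finger_gap: 0.0403
grip_force: 0.0
```

```bash
python3 - <<'E'
from h import *
for cam in("top","scene"):
    capture(cam)
    for r in trace("tray",cam)[:1]:
        c=max(cv2.findContours(r["region"].astype(np.uint8),0,1)[0],key=cv2.contourArea)
        P=np.array([at(cam,p[0],.022)[:2] for p in c]).astype(np.float32)
        print(cam,r["confidence"],cv2.minAreaRect(P))
print(state()["tool_pos"])
E
python3 look.py pics/w4.png gauge_1 clip_1
```

```text
top 0.89 ((0.5650384426116943, 0.19638317823410034), (0.14494352042675018, 0.15035668015480042), 76.76588439941406)
[ 0.49428066 -0.24571468  0.06997713]
17.0833 [ 0.49428066 -0.24571468  0.06997713] [ 3.14133959e+00 -3.88762014e-02 -2.19173522e-05] [ 0.00069064 -0.60375961 -0.14701777]
gauge_1 0.92 [222. 196.] [ 0.514 -0.175  0.05 ] [ 0.533 -0.177] [0.038 0.094] 87.3
gauge_1 0.9 [118. 202.] [ 0.511 -0.097  0.05 ] [ 0.536 -0.102] [0.049 0.093] 88.7
gauge_1 0.73 [322. 200.] [ 0.51  -0.248  0.05 ] [ 0.53  -0.247] [0.034 0.092] 87.6
clip_1 0.96 [105.  85.] [ 0.595 -0.094  0.036] [ 0.597 -0.094] [0.055 0.081] 88.1
clip_1 0.91 [514.  89.] [ 0.585 -0.388  0.036] [ 0.588 -0.395] [0.039 0.087] 20.0
clip_1 0.77 [318.  86.] [ 0.591 -0.247  0.036] [ 0.592 -0.248] [0.041 0.08 ] 88.0
clip_1 0.61 [209.  82.] [ 0.595 -0.169  0.036] [ 0.595 -0.171] [0.046 0.081] 88.2
```

>>> {"op": "servo_tool", "data": {"increments": [{"claw":0.04,"x":0,"y":0.0005,"z":0.025,"rx":0,"ry":0,"rz":0},{"claw":0.04,"x":0,"y":0.0005,"z":0.045,"rx":0,"ry":0,"rz":0},{"claw":0.04,"x":0,"y":0.0005,"z":0.055,"rx":0,"ry":0,"rz":0},{"claw":0.04,"x":0,"y":0.0005,"z":0.055,"rx":0,"ry":0,"rz":0},{"claw":0.02,"x":0,"y":0.0005,"z":0.055,"rx":0,"ry":0,"rz":0},{"claw":0.0,"x":0,"y":0.0005,"z":0.055,"rx":0,"ry":0,"rz":0},{"claw":0.0,"x":0,"y":0.0005,"z":0.055,"rx":0,"ry":0,"rz":0},{"claw":0.0,"x":0,"y":0.0005,"z":0.055,"rx":0,"ry":0,"rz":0}]}}

```text
time: 17.9
tool_pos: [0.4947, -0.2467, 0.0158]
orientation: [3.141, -0.04, 0.002]
contact_force: [-0.6, 3.0, 3.1]
finger_gap: 0.0166
grip_force: 1.5
```

>>> {"op": "servo_tool", "data": {"increments": [{"claw":0.0,"x":0,"y":0,"z":0,"rx":0,"ry":0,"rz":0},{"claw":0.0,"x":0,"y":0,"z":0,"rx":0,"ry":0,"rz":0},{"claw":0.0,"x":0,"y":0,"z":0,"rx":0,"ry":0,"rz":0},{"claw":0.0,"x":0,"y":0,"z":-0.0004,"rx":0,"ry":0,"rz":0},{"claw":0.0,"x":-0.0006,"y":0,"z":-0.0004,"rx":0,"ry":0,"rz":0},{"claw":0.0,"x":-0.0012,"y":0,"z":-0.0004,"rx":0,"ry":0,"rz":0},{"claw":0.0,"x":-0.0018,"y":0,"z":-0.0004,"rx":0,"ry":0,"rz":0},{"claw":0.0,"x":-0.0024,"y":0,"z":-0.0004,"rx":0,"ry":0,"rz":0}]}}

```text
time: 18.57
tool_pos: [0.4929, -0.2464, 0.0158]
orientation: [3.141, -0.039, 0.003]
contact_force: [5.5, 1.3, 0.7]
finger_gap: 0.0157
grip_force: 30.0
```

>>> {"op": "servo_tool", "data": {"increments": [{"claw":0.0,"x":-0.002,"y":0,"z":0,"rx":0,"ry":0,"rz":0},{"claw":0.0,"x":-0.005,"y":0,"z":0,"rx":0,"ry":0,"rz":0},{"claw":0.0,"x":-0.009,"y":0,"z":0,"rx":0,"ry":0,"rz":0},{"claw":0.0,"x":-0.013,"y":0,"z":0,"rx":0,"ry":0,"rz":0},{"claw":0.0,"x":-0.018,"y":0,"z":0,"rx":0,"ry":0,"rz":0},{"claw":0.0,"x":-0.024,"y":0,"z":0,"rx":0,"ry":0,"rz":0},{"claw":0.0,"x":-0.03,"y":0,"z":0,"rx":0,"ry":0,"rz":0},{"claw":0.0,"x":-0.036,"y":0,"z":0,"rx":0,"ry":0,"rz":0}]}}

```text
time: 19.23
tool_pos: [0.4561, -0.2458, 0.0159]
orientation: [3.141, -0.039, 0.003]
contact_force: [2.6, -2.0, 3.6]
finger_gap: 0.0158
grip_force: 30.0
```

>>> {"op": "servo_tool", "data": {"increments": [{"claw":0.0,"x":-0.003,"y":0,"z":0,"rx":0,"ry":0,"rz":0},{"claw":0.0,"x":-0.003,"y":0,"z":0,"rx":0,"ry":0,"rz":0},{"claw":0.0,"x":-0.003,"y":0,"z":0,"rx":0,"ry":0,"rz":0},{"claw":0.04,"x":-0.003,"y":0,"z":0,"rx":0,"ry":0,"rz":0},{"claw":0.04,"x":-0.003,"y":0,"z":0,"rx":0,"ry":0,"rz":0},{"claw":0.04,"x":-0.003,"y":0,"z":0,"rx":0,"ry":0,"rz":0},{"claw":0.05,"x":-0.003,"y":0,"z":-0.02,"rx":0,"ry":0,"rz":0},{"claw":0.064,"x":-0.003,"y":0,"z":-0.05,"rx":0,"ry":0,"rz":0}]}}

```text
time: 19.9
tool_pos: [0.4508, -0.2445, 0.0637]
orientation: [-3.139, 0.039, 0.007]
contact_force: [-0.0, -1.0, 0.4]
finger_gap: 0.046
grip_force: 0.0
```

>>> {"op": "servo_tool", "data": {"increments": [{"claw":0.064,"x":0.02,"y":0,"z":-0.01,"rx":0,"ry":0,"rz":0},{"claw":0.064,"x":0.05,"y":0,"z":-0.01,"rx":0,"ry":0,"rz":0},{"claw":0.064,"x":0.085,"y":0,"z":-0.01,"rx":0,"ry":0,"rz":0},{"claw":0.064,"x":0.115,"y":0,"z":-0.01,"rx":0,"ry":0,"rz":0},{"claw":0.064,"x":0.135,"y":0,"z":-0.01,"rx":0,"ry":0,"rz":0},{"claw":0.064,"x":0.135,"y":0,"z":-0.01,"rx":0,"ry":0,"rz":0},{"claw":0.064,"x":0.135,"y":0,"z":-0.01,"rx":0,"ry":0,"rz":0},{"claw":0.064,"x":0.135,"y":0,"z":-0.01,"rx":0,"ry":0,"rz":0}]}}

```text
time: 20.57
tool_pos: [0.5866, -0.2488, 0.0748]
orientation: [-3.141, 0.04, 0.002]
contact_force: [-0.2, -0.4, 0.3]
finger_gap: 0.0641
grip_force: 0.0
```

```bash
python3 look.py pics/w5.png gauge_1 clip_1; python3 -c "
import cv2
cv2.imwrite('pics/w5c.png',cv2.convertScaleAbs(cv2.resize(cv2.imread('pics/w5.png')[100:300,180:460],None,fx=2.8,fy=2.8,interpolation=2),alpha=1.5,beta=10))"
```

```text
20.5667 [ 0.5866278  -0.24884798  0.07481841] [-3.14107717e+00  3.98877014e-02  2.34840964e-03] [-0.20116532 -0.43956722  0.32834107]
gauge_1 0.83 [127. 246.] [ 0.567 -0.097  0.05 ] [ 0.572 -0.099] [0.034 0.008] 3.4
gauge_1 0.79 [223. 240.] [ 0.57  -0.173  0.05 ] [ 0.572 -0.173] [0.006 0.035] 88.7
gauge_1 0.77 [321. 340.] [ 0.477 -0.248  0.05 ] [ 0.474 -0.245] [0.035 0.037] 87.3
gauge_1 0.35 [127. 201.] [ 0.603 -0.104  0.05 ] [ 0.602 -0.103] [0.051 0.077] 88.4
clip_1 0.88 [417.  10.] [ 0.732 -0.32   0.036] [ 0.731 -0.319] [0.043 0.013] 88.6
clip_1 0.86 [222. 199.] [ 0.6   -0.171  0.036] [ 0.596 -0.171] [0.047 0.082] 88.6
clip_1 0.83 [129. 203.] [ 0.599 -0.096  0.036] [ 0.598 -0.094] [0.055 0.082] 87.3
clip_1 0.77 [496. 198.] [ 0.596 -0.391  0.036] [ 0.596 -0.396] [0.048 0.085] 18.5
clip_1 0.63 [321. 206.] [ 0.592 -0.25   0.036] [ 0.593 -0.248] [0.041 0.081] 88.6
```

View pics/w5c.png

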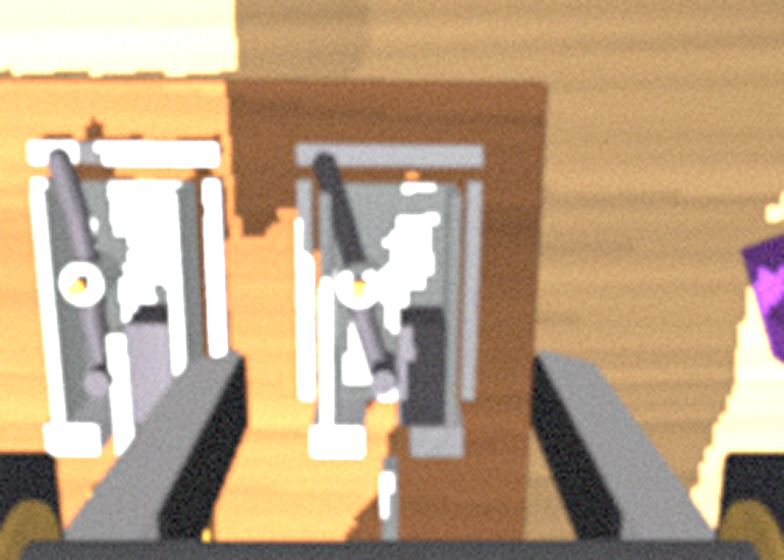

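The right clip stands empty between crop columns 318 and 462, rows 182–425. Its gauge's blade tip, at crop (388,460), is clear in front of the posts.

```bash
python3 - <<'E'
from h import *
f=lambda u,v,z:at("wrist",(180+u/2.8,100+v/2.8),z)
for p in((318,185),(462,185),(318,400),(458,400),(390,182),(390,425)): print(p,np.round(f(*p,.036),4))
print(np.round(f(390,140,.016),4)); 
E
```

```text
(318, 185) [ 0.6253 -0.2299  0.036 ]
(462, 185) [ 0.6243 -0.2701  0.036 ]
(318, 400) [ 0.561  -0.2269  0.036 ]
(458, 400) [ 0.56   -0.2687  0.036 ]
(390, 182) [ 0.6256 -0.25    0.036 ]
(390, 425) [ 0.5525 -0.2482  0.036 ]
[ 0.6356 -0.2503  0.016 ]
```

>>> {"op": "servo_tool", "data": {"increments": [{"claw":0.06,"x":0.0015,"y":0,"z":0.02,"rx":0,"ry":0,"rz":0},{"claw":0.06,"x":0.0015,"y":0,"z":0.04,"rx":0,"ry":0,"rz":0},{"claw":0.06,"x":0.0015,"y":0,"z":0.056,"rx":0,"ry":0,"rz":0},{"claw":0.06,"x":0.0015,"y":0,"z":0.064,"rx":0,"ry":0,"rz":0},{"claw":0.06,"x":0.0015,"y":0,"z":0.068,"rx":0,"ry":0,"rz":0},{"claw":0.06,"x":0.0015,"y":0,"z":0.068,"rx":0,"ry":0,"rz":0},{"claw":0.06,"x":0.0015,"y":0,"z":0.068,"rx":0,"ry":0,"rz":0},{"claw":0.05,"x":0.0015,"y":0,"z":0.068,"rx":0,"ry":0,"rz":0}]}}

```text
time: 21.38
tool_pos: [0.5898, -0.2491, 0.0084]
orientation: [3.141, -0.04, 0.002]
contact_force: [0.6, -0.2, 0.4]
finger_gap: 0.0562
grip_force: 0.0
```

>>> {"op": "servo_tool", "data": {"increments": [{"claw":0.044,"x":0,"y":0,"z":0,"rx":0,"ry":0,"rz":0},{"claw":0.044,"x":0,"y":0,"z":0,"rx":0,"ry":0,"rz":0},{"claw":0.03,"x":0,"y":0,"z":0,"rx":0,"ry":0,"rz":0},{"claw":0.03,"x":0,"y":0,"z":0,"rx":0,"ry":0,"rz":0},{"claw":0.03,"x":0,"y":0,"z":0,"rx":0,"ry":0,"rz":0},{"claw":0.03,"x":0,"y":0,"z":0,"rx":0,"ry":0,"rz":0},{"claw":0.03,"x":0,"y":0,"z":0,"rx":0,"ry":0,"rz":0},{"claw":0.03,"x":0,"y":0,"z":0,"rx":0,"ry":0,"rz":0}]}}

```text
time: 22.05
tool_pos: [0.5894, -0.2489, 0.0077]
orientation: [3.141, -0.04, 0.001]
contact_force: [-1.4, 0.9, 6.4]
finger_gap: 0.0396
grip_force: 30.0
```

The clip is held at 39.6 mm. Lifting straight up.

>>> {"op": "servo_tool", "data": {"increments": [{"claw":0.03,"x":0,"y":0,"z":-0.002,"rx":0,"ry":0,"rz":0},{"claw":0.03,"x":0,"y":0,"z":-0.006,"rx":0,"ry":0,"rz":0},{"claw":0.03,"x":0,"y":0,"z":-0.014,"rx":0,"ry":0,"rz":0},{"claw":0.03,"x":0,"y":0,"z":-0.026,"rx":0,"ry":0,"rz":0},{"claw":0.03,"x":0,"y":0,"z":-0.042,"rx":0,"ry":0,"rz":0},{"claw":0.03,"x":0,"y":0,"z":-0.06,"rx":0,"ry":0,"rz":0},{"claw":0.03,"x":0,"y":0,"z":-0.08,"rx":0,"ry":0,"rz":0},{"claw":0.03,"x":0,"y":0,"z":-0.1,"rx":0,"ry":0,"rz":0}]}}

```text
time: 22.72
tool_pos: [0.5887, -0.2488, 0.109]
orientation: [-3.141, 0.039, 0.001]
contact_force: [-0.5, -0.5, -0.9]
finger_gap: 0.0399
grip_force: 30.0
```

>>> {"op": "servo_tool", "data": {"increments": [{"claw":0.03,"x":0,"y":-0.01,"z":0,"rx":0,"ry":0,"rz":0},{"claw":0.03,"x":0,"y":-0.03,"z":0,"rx":0,"ry":0,"rz":0},{"claw":0.03,"x":-0.005,"y":-0.06,"z":0,"rx":0,"ry":0,"rz":0},{"claw":0.03,"x":-0.01,"y":-0.09,"z":0,"rx":0,"ry":0,"rz":0},{"claw":0.03,"x":-0.015,"y":-0.12,"z":0,"rx":0,"ry":0,"rz":0},{"claw":0.03,"x":-0.02,"y":-0.15,"z":0,"rx":0,"ry":0,"rz":0},{"claw":0.03,"x":-0.025,"y":-0.18,"z":0,"rx":0,"ry":0,"rz":0},{"claw":0.03,"x":-0.03,"y":-0.21,"z":0,"rx":0,"ry":0,"rz":0}]}}

```text
time: 23.38
tool_pos: [0.5635, -0.0365, 0.1075]
orientation: [3.141, -0.039, -0.001]
contact_force: [1.5, -0.1, -0.9]
finger_gap: 0.0396
grip_force: 30.0
```

>>> {"op": "servo_tool", "data": {"increments": [{"claw":0.03,"x":0,"y":-0.03,"z":0,"rx":0,"ry":0,"rz":0},{"claw":0.03,"x":0,"y":-0.06,"z":0,"rx":0,"ry":0,"rz":0},{"claw":0.03,"x":0,"y":-0.09,"z":0,"rx":0,"ry":0,"rz":0},{"claw":0.03,"x":0,"y":-0.12,"z":0,"rx":0,"ry":0,"rz":0},{"claw":0.03,"x":-0.002,"y":-0.15,"z":0,"rx":0,"ry":0,"rz":0},{"claw":0.03,"x":-0.004,"y":-0.18,"z":0,"rx":0,"ry":0,"rz":0},{"claw":0.03,"x":-0.005,"y":-0.21,"z":0,"rx":0,"ry":0,"rz":0},{"claw":0.03,"x":-0.005,"y":-0.234,"z":0,"rx":0,"ry":0,"rz":0}]}}

```text
time: 24.05
tool_pos: [0.5642, 0.1985, 0.1075]
orientation: [-3.141, 0.037, 0.001]
contact_force: [0.3, -0.8, -1.4]
finger_gap: 0.0397
grip_force: 30.0
```

```bash
python3 look.py pics/w6.png tray; python3 -c "
from h import *
cv2.imwrite('pics/t6.png',cv2.resize(capture('scene')[90:290,200:480],None,fx=2.8,fy=2.8,interpolation=2))"
```

```text
24.05 [0.56419476 0.19852075 0.10750541] [-3.14124671e+00  3.69261848e-02  1.14886056e-03] [ 0.311118   -0.75154996 -1.36810121]
tray 0.96 [317. 166.] [0.596 0.2   0.025] [0.566 0.198] [0.14  0.148] 77.3
```

View pics/t6.png

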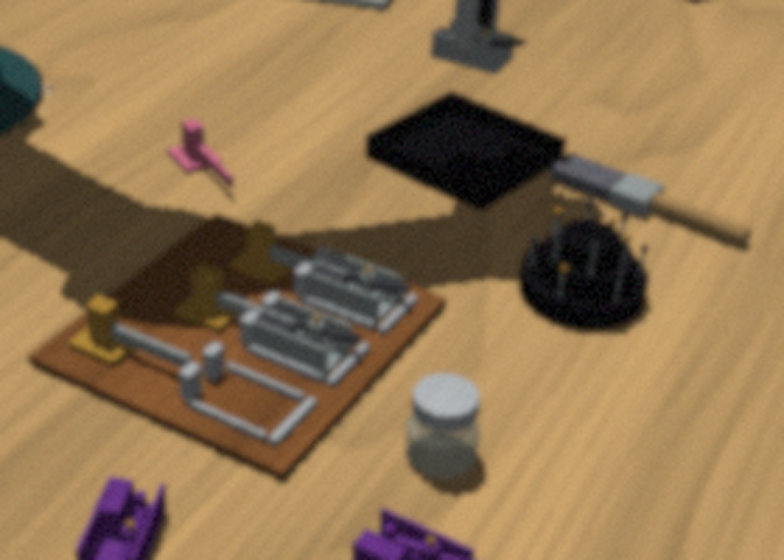

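The right bay is empty, its gauge and the two good clips are standing, and the clip hangs level in the gripper above the tray at crop (475,45). Lowering.

>>> {"op": "servo_tool", "data": {"increments": [{"claw":0.03,"x":0.001,"y":0,"z":0.02,"rx":0,"ry":0,"rz":0},{"claw":0.03,"x":0.001,"y":0,"z":0.04,"rx":0,"ry":0,"rz":0},{"claw":0.03,"x":0.001,"y":0,"z":0.06,"rx":0,"ry":0,"rz":0},{"claw":0.03,"x":0.001,"y":0,"z":0.075,"rx":0,"ry":0,"rz":0},{"claw":0.03,"x":0.001,"y":0,"z":0.085,"rx":0,"ry":0,"rz":0},{"claw":0.03,"x":0.001,"y":0,"z":0.092,"rx":0,"ry":0,"rz":0},{"claw":0.03,"x":0.001,"y":0,"z":0.096,"rx":0,"ry":0,"rz":0},{"claw":0.03,"x":0.001,"y":0,"z":0.098,"rx":0,"ry":0,"rz":0}]}}

```text
time: 24.87
tool_pos: [0.5665, 0.1956, 0.0093]
orientation: [3.141, -0.04, -0.0]
contact_force: [0.2, -0.3, -1.5]
finger_gap: 0.0394
grip_force: 30.0
```

>>> {"op": "servo_tool", "data": {"increments": [{"claw":0.03,"x":0,"y":0,"z":0.0005,"rx":0,"ry":0,"rz":0},{"claw":0.03,"x":0,"y":0,"z":0.001,"rx":0,"ry":0,"rz":0},{"claw":0.03,"x":0,"y":0,"z":0.0015,"rx":0,"ry":0,"rz":0},{"claw":0.03,"x":0,"y":0,"z":0.002,"rx":0,"ry":0,"rz":0},{"claw":0.03,"x":0,"y":0,"z":0.0025,"rx":0,"ry":0,"rz":0},{"claw":0.03,"x":0,"y":0,"z":0.003,"rx":0,"ry":0,"rz":0},{"claw":0.03,"x":0,"y":0,"z":0.0035,"rx":0,"ry":0,"rz":0},{"claw":0.03,"x":0,"y":0,"z":0.0035,"rx":0,"ry":0,"rz":0}]}}

```text
time: 25.53
tool_pos: [0.5664, 0.1959, 0.0058]
orientation: [3.141, -0.039, -0.0]
contact_force: [-0.2, -0.3, -0.8]
finger_gap: 0.0394
grip_force: 30.0
```

>>> {"op": "servo_tool", "data": {"increments": [{"claw":0.03,"x":0,"y":0,"z":0.0003,"rx":0,"ry":0,"rz":0},{"claw":0.03,"x":0,"y":0,"z":0.0006,"rx":0,"ry":0,"rz":0},{"claw":0.03,"x":0,"y":0,"z":0.0009,"rx":0,"ry":0,"rz":0},{"claw":0.03,"x":0,"y":0,"z":0.0012,"rx":0,"ry":0,"rz":0},{"claw":0.03,"x":0,"y":0,"z":0.0015,"rx":0,"ry":0,"rz":0},{"claw":0.03,"x":0,"y":0,"z":0.0018,"rx":0,"ry":0,"rz":0},{"claw":0.03,"x":0,"y":0,"z":0.002,"rx":0,"ry":0,"rz":0},{"claw":0.03,"x":0,"y":0,"z":0.002,"rx":0,"ry":0,"rz":0}]}}

```text
time: 26.2
tool_pos: [0.5664, 0.1959, 0.0038]
orientation: [3.141, -0.039, -0.0]
contact_force: [-0.5, 0.3, -1.4]
finger_gap: 0.0398
grip_force: 30.0
```

>>> {"op": "servo_tool", "data": {"increments": [{"claw":0.03,"x":0,"y":0,"z":0.0002,"rx":0,"ry":0,"rz":0},{"claw":0.03,"x":0,"y":0,"z":0.0004,"rx":0,"ry":0,"rz":0},{"claw":0.03,"x":0,"y":0,"z":0.0006,"rx":0,"ry":0,"rz":0},{"claw":0.03,"x":0,"y":0,"z":0.0008,"rx":0,"ry":0,"rz":0},{"claw":0.03,"x":0,"y":0,"z":0.001,"rx":0,"ry":0,"rz":0},{"claw":0.03,"x":0,"y":0,"z":0.001,"rx":0,"ry":0,"rz":0},{"claw":0.03,"x":0,"y":0,"z":0.001,"rx":0,"ry":0,"rz":0},{"claw":0.03,"x":0,"y":0,"z":0.001,"rx":0,"ry":0,"rz":0}]}}

```text
time: 26.87
tool_pos: [0.5664, 0.1959, 0.0029]
orientation: [-3.141, 0.039, 0.0]
contact_force: [0.9, 0.4, -1.3]
finger_gap: 0.0397
grip_force: 30.0
```

>>> {"op": "servo_tool", "data": {"increments": [{"claw":0.03,"x":0,"y":0,"z":0.0002,"rx":0,"ry":0,"rz":0},{"claw":0.03,"x":0,"y":0,"z":0.0004,"rx":0,"ry":0,"rz":0},{"claw":0.03,"x":0,"y":0,"z":0.0006,"rx":0,"ry":0,"rz":0},{"claw":0.03,"x":0,"y":0,"z":0.0008,"rx":0,"ry":0,"rz":0},{"claw":0.03,"x":0,"y":0,"z":0.001,"rx":0,"ry":0,"rz":0},{"claw":0.03,"x":0,"y":0,"z":0.001,"rx":0,"ry":0,"rz":0},{"claw":0.03,"x":0,"y":0,"z":0.001,"rx":0,"ry":0,"rz":0},{"claw":0.03,"x":0,"y":0,"z":0.001,"rx":0,"ry":0,"rz":0}]}}

```text
time: 27.53
tool_pos: [0.5664, 0.1959, 0.0019]
orientation: [-3.141, 0.04, 0.0]
contact_force: [-0.0, 0.6, -2.5]
finger_gap: 0.0399
grip_force: 30.0
```

>>> {"op": "servo_tool", "data": {"increments": [{"claw":0.03,"x":0,"y":0,"z":0.0002,"rx":0,"ry":0,"rz":0},{"claw":0.03,"x":0,"y":0,"z":0.0004,"rx":0,"ry":0,"rz":0},{"claw":0.03,"x":0,"y":0,"z":0.0005,"rx":0,"ry":0,"rz":0},{"claw":0.03,"x":0,"y":0,"z":0.0005,"rx":0,"ry":0,"rz":0},{"claw":0.03,"x":0,"y":0,"z":0.0005,"rx":0,"ry":0,"rz":0},{"claw":0.03,"x":0,"y":0,"z":0.0005,"rx":0,"ry":0,"rz":0},{"claw":0.03,"x":0,"y":0,"z":0.0005,"rx":0,"ry":0,"rz":0},{"claw":0.03,"x":0,"y":0,"z":0.0005,"rx":0,"ry":0,"rz":0}]}}

```text
time: 28.2
tool_pos: [0.5665, 0.1959, 0.0017]
orientation: [3.141, -0.039, 0.0]
contact_force: [-2.8, -0.6, 6.2]
finger_gap: 0.0397
grip_force: 30.0
```

Contact at about 6–7 N. I'm releasing gently, then rising.

>>> {"op": "servo_tool", "data": {"increments": [{"claw":0.044,"x":0,"y":0,"z":0,"rx":0,"ry":0,"rz":0},{"claw":0.05,"x":0,"y":0,"z":0,"rx":0,"ry":0,"rz":0},{"claw":0.056,"x":0,"y":0,"z":0,"rx":0,"ry":0,"rz":0},{"claw":0.06,"x":0,"y":0,"z":0,"rx":0,"ry":0,"rz":0},{"claw":0.06,"x":0,"y":0,"z":0,"rx":0,"ry":0,"rz":0},{"claw":0.06,"x":0,"y":0,"z":-0.02,"rx":0,"ry":0,"rz":0},{"claw":0.06,"x":0,"y":0,"z":-0.05,"rx":0,"ry":0,"rz":0},{"claw":0.06,"x":0,"y":0,"z":-0.08,"rx":0,"ry":0,"rz":0}]}}

```text
time: 28.87
tool_pos: [0.5657, 0.1957, 0.0817]
orientation: [3.141, -0.039, -0.003]
contact_force: [0.7, 0.2, 0.7]
finger_gap: 0.0599
grip_force: 0.0
```

>>> {"op": "servo_tool", "data": {"increments": [{"claw":0.06,"x":0,"y":0,"z":-0.03,"rx":0,"ry":0,"rz":0},{"claw":0.06,"x":-0.02,"y":0,"z":-0.06,"rx":0,"ry":0,"rz":0},{"claw":0.06,"x":-0.05,"y":0,"z":-0.09,"rx":0,"ry":0,"rz":0},{"claw":0.06,"x":-0.08,"y":0.02,"z":-0.12,"rx":0,"ry":0,"rz":0},{"claw":0.06,"x":-0.1,"y":0.05,"z":-0.14,"rx":0,"ry":0,"rz":0},{"claw":0.06,"x":-0.1,"y":0.08,"z":-0.14,"rx":0,"ry":0,"rz":0},{"claw":0.06,"x":-0.1,"y":0.1,"z":-0.14,"rx":0,"ry":0,"rz":0},{"claw":0.06,"x":-0.1,"y":0.1,"z":-0.14,"rx":0,"ry":0,"rz":0}]}}

```text
time: 29.53
tool_pos: [0.464, 0.0943, 0.2221]
orientation: [3.14, -0.047, 0.002]
contact_force: [-0.0, -0.7, -0.3]
finger_gap: 0.06
grip_force: 0.0
```

```bash
python3 look.py pics/w7.png clip_1 gauge_1 tray
```

```text
29.5333 [0.46398797 0.09428756 0.22210087] [ 3.14009370e+00 -4.69569543e-02  2.46925951e-03] [-0.01641598 -0.70498737 -0.34499225]
clip_1 0.94 [236. 104.] [0.561 0.192 0.036] [0.568 0.193] [0.044 0.078] 88.4
clip_1 0.81 [464.  65.] [ 0.597 -0.081  0.036] [ 0.598 -0.082] [0.05  0.081] 88.3
clip_1 0.64 [530.  66.] [ 0.594 -0.159  0.036] [ 0.595 -0.16 ] [0.056 0.081] 87.8
gauge_1 0.94 [523. 141.] [ 0.507 -0.153  0.05 ] [ 0.53  -0.148] [0.05  0.097] 88.7
gauge_1 0.93 [578. 176.] [ 0.463 -0.227  0.05 ] [ 0.486 -0.225] [0.058 0.097] 87.7
gauge_1 0.89 [458. 142.] [ 0.509 -0.074  0.05 ] [ 0.532 -0.071] [0.043 0.097] 88.4
gauge_1 0.58 [355. 260.] [0.358 0.05  0.05 ] [0.359 0.053] [0.038 0.061] 63.2
tray 0.66 [215.  98.] [0.57  0.22  0.025] [0.564 0.197] [0.143 0.15 ] 77.1
```

View pics/w7.png

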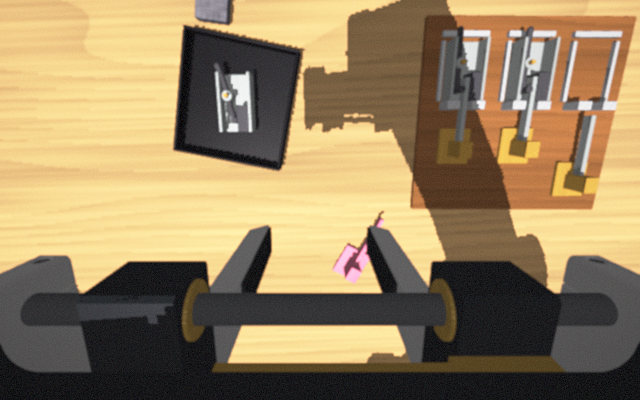

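The slack clip stands flat in the middle of the tray at (236,100). The good clips are in their bays with gauges gripped at (456,145) and (520,145), and the drawn gauge stands on the board at (575,178). The gripper is clear.

```bash
python3 -c "
from workcell import *
print(close_job())"
```

```text
the job is handed in; nothing more can be done
None
```

I handed the job in at about 30 s: the slack clip was the right-hand one (about 5.5 N to draw, against 10–12 N for the others). It stands flat in the tray, its gauge stands on the board, and the two good clips are in their bays with their gauges still in the jaws; no verdict was shown.

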